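# Put a fresh edge on the short knife and hold it up for inspection

## Robot

A 6-joint arm with a two-finger parallel gripper is mounted at the origin on a cart in front of the work surface, level with it; the furniture and walls round the work are solid. World frame = base frame: x ahead of the robot, y to its left, z up, the work surface at z = 0. Lengths are in m, angles in rad, forces in N, time in s.
With the tool pointing down it reaches from about 0.35 to 0.975 m from the base axis. Payload 4.9 kg.
Tool frame: the origin (TCP) lies midway between the tips of the shut fingers; the grasp point (between the pads) lies 19 mm behind it; z points along the fingers, y is the line along which they close (so a half turn about z gives the same grasp; the last joint's range is limited). The gripper opens to 85 mm and grips with 20 to 120 N. Pads are 22 mm wide; open, the fingers measure 114 mm over their backs; the gripper's body (76 mm by 85 mm) begins 54 mm behind the grasp point. The pads swing forward as they close: fully open they stand 13 mm farther back than shut.
Start: joints at [-1.296, 0.053, 1.613, -0, 1.476, -0.119], TCP at [0.24, -0.577, 0.231] pointing down, gripper open.
Joint ranges: [-3.01, 3.01], [-1.01, 2.22], [0.06, 2.58], [-1.02, 4.17], [0.09, 2.62], [-3.14, 3.14]. Speed limits (rad/s): [2.57, 2.57, 3.14, 3.14, 3.14, 3.14].

## Interface

Orientations are given as a rotation vector (axis times angle).
In Python, from station import ctrl gives the robot as it stands.
- The arm moves only by the tool step_arm, never from a script. Its argument "targets" is a list of rows, each an object with "travel": the shift along the world's x, y, z as a fraction of full scale, a list of three; "angular": the turn, a rotation vector about the world's x, y, z as a fraction of full scale, a list of three; "gripper": the opening, from 0 (shut) to 1 (fully open). In form: [{"travel": [x, y, z], "angular": [rx, ry, rz], "gripper": gripper}, ...]. A call has 1 to 10 rows; each row is the pose to reach, as a shift and turn from the pose commanded when the call began; what a row does not reach only later rows make up. Full scale, the value 1, is 0.6 m for a shift and pi/4 rad for a turn. A row lasts 1/10 s, in which the tool goes at most 50 mm and 8.59 degrees, less where a joint would pass 70% of its speed; a pose out of reach is approached as far as the arm can. A call with a number of a shift or a turn outside -1 to 1 is refused whole. A call with a gripper value outside its range is refused whole. The fingers move at their own pace and stop on an object; "squeeze" is the grip in N (left out, the last holds). Time passes only in rows, so rows that repeat a pose let the fingers close. It gives the time, the measured TCP pose, the force, the opening and the grip force at its end, in the units of the state.
- ctrl.get_obs(): the state, without advancing time (a new reading comes with each control period).
- ctrl.get_image(name): name is "scene" or "top" or "wrist"; returns a dict with "img" (480x640x3 uint8, red, green, blue), "fx", "fy", "cx", "cy" (pixels), "rvec" (rotation vector, rad) and "tvec" (3), from world to camera coordinates, as OpenCV has them. Camera axes: x right, y down, z forward; pixel columns grow to the right and rows downward; lengths in m; the calibration is good to about 2 mm. The wrist camera is an equidistant fisheye: a pixel r from the principal point sees the ray r / f radians off the axis. A picture is of the moment at which its call begins. There is no depth.
- ctrl.finish_job(): hands the job in; it is judged then, once.
The state is a dict: "t": time; "q": joint angles; "dq": joint speeds; "effort": joint torques, N m; "tool_pos": TCP position; "tool_rot": TCP orientation; "contact_force": force on the tool from outside, world axes, zero at the start; "wrist_torque": the same for the moment, N m; "opening": finger opening in m; "grip_force": force on a finger pad.
Only numpy, scipy, OpenCV 4.12 (cv2) and the standard library are available. Lean on these libraries where they do the work, as an engineer would, in place of code of your own. Each camera call takes 0.05 s, during which the arm holds its last target. There are 200 camera calls.

## Task

Take the short-bladed knife by its handle out of the knife dock and set its blade, edge down and heel first, into the fine slot of the sharpener (the slot farther from the sharpener's grip), pressing gently until the sprung rods have sunk about 6 mm. At that depth draw the blade back towards its handle from the heel almost to the point, then lift it clear and turn its point up to about 40 degrees so that the edge can be checked, every part of it at least 15 cm above the worktop. Finish while still holding it up there; keep off the coarse slot and leave the other knives and everything else where they are.

Things in the scene. Friction and masses are not known exactly. Their poses are not given: they have to be found in the camera images.
- short_knife: knife with the shortest blade of the three: 130 long, 27 deep, 1.5 thick at the edge, 2.6 at the spine; 0.1 kg. Origin: heel of the edge (rear lower corner of the blade). x along the edge to the point, y across, z to the spine; in the dock x is level and away from the robot, z up. Edge straight (z = 0) for x = 0 to 96, then curves up. Balance 25 ahead of the heel
- short_knife_handle (a point): place to grip, 45 behind the heel, 15 above the edge line, axes as the knife's; 41 above the worktop in the dock, 55 free each side. Brown wooden handle with three rivets, 18 thick (grip across it), 22 high, x = -14 to -118 and z = 4 to 26 of the knife; between it and the blade a steel bolster 14.5 thick, x = -15 to 0
- short_knife_point (a point): the point of the short knife: 130 ahead of the heel, 16 above the edge line
- short_knife_butt (a point): rear end of the short knife's handle, 118 behind the heel, 15 above the edge line
- chef_knife: a longer, broad knife in the dock (blade 180 x 44, the same kind of handle); origin and axes as for the short knife. Leave it
- carving_knife: a long slim knife in the dock (blade 200 x 30, the same kind of handle); origin and axes as for the short knife. Leave it
- knife_dock: low light-wood knife dock, fixed, 235 x 196 x 49 high; origin mid underside, x along the slots away from the robot. Five top-open slots 4.5 wide at y = -70, -35, 0, 35, 70; the knives stand edge down in the outer and middle ones in any order, edges 26 above the worktop, heels at x = -100, handles out over the front. They lift straight up, 25 to clear
- sharpener: knife sharpener, fixed: 212 long along y, foot 64 wide, slotted head at the -y end (x = -16 to 16, 78 high), black grip at the +y end. Origin mid underside, x along the slots away from the robot. Two slots along x, open on top and at both ends, 6 wide with 3.5 chamfered lips, solid below z = 37. Bolster and handle do not fit in: keep the heel 17 or more on the robot's side of mid slot
- fine_slot (a point): fine slot, at y = -72 of the sharpener (the slot farther from its grip): the point, 54 above the worktop at mid slot, where a 1.5 mm edge first rests on the crossed rods; axes as the sharpener's
- coarse_slot (a point): the same point of the coarse slot, at y = -30 of the sharpener, next to the grip. Leave it
- fine_rods (a joint): how far the sprung rods of the fine slot have been pressed down, m: 0 at rest, 0.014 at the stop; the spring gives 0.9 N at rest and 0.12 N more per mm. The rods form a V that centres the edge
- coarse_rods (a joint): the same for the coarse slot; must stay at 0
- glass: drinking glass at the left front, 81 across, 93 high; bystander
- mill: dark wooden pepper mill at the left, 58 across, 170 high; bystander
Things that resemble listed ones, but are neither listed nor needed, are in the scene too. Of the things that look like the sharpener, the larger one is meant.

How it is judged:
On the way, in this order (a step that is already met when the one before it is completed fails the run):
1. the heel part of the short knife's blade (16 to 42 mm ahead of the heel) stands in the fine slot with the rods sunk 3 to 10 mm (value of joint fine_rods between 0.003 and 0.01 m and x of fine_slot in the frame of short_knife between 0.016 and 0.042 m and angle between the x axis of short_knife and the x axis of sharpener, either way round below 0.15 rad and angle between short_knife's own z axis and vertical below 0.35 rad and contact force between short_knife and sharpener above 0.3 N), for 0.2 s.
2. the middle of the blade (48 to 68 mm ahead of the heel) passes through the fine slot with the rods still sunk 3 to 10 mm (value of joint fine_rods between 0.003 and 0.01 m and x of fine_slot in the frame of short_knife between 0.048 and 0.068 m and angle between short_knife's own z axis and vertical below 0.35 rad and contact force between short_knife and sharpener above 0.3 N), for 0.05 s.
3. the front of the edge (82 to 120 mm ahead of the heel) passes through the fine slot with the rods still sunk 3 to 10 mm (value of joint fine_rods between 0.003 and 0.01 m and x of fine_slot in the frame of short_knife between 0.082 and 0.12 m and angle between short_knife's own z axis and vertical below 0.35 rad and contact force between short_knife and sharpener above 0.3 N), for 0.05 s.
At the end, for the whole second after the job is handed in: Short knife held still in the fingers only: heel, point and butt over 14 cm above the worktop, point 25 to 61 degrees above level; both rods back up (1.5 mm); other knives within 15 mm, glass and mill within 30 mm of their starts (height (world z) of each of short_knife, short_knife_butt, short_knife_point above 0.14 m and angle between short_knife's own x axis and vertical between 0.5 and 1.13 rad and contact force between short_knife and the fingers above 1 N and contact force between short_knife and sharpener below 0.1 N and contact force between short_knife and knife_dock below 0.1 N and linear speed of short_knife below 0.03 m/s and angular speed of short_knife below 0.2 rad/s and value of joint each of fine_rods, coarse_rods below 0.0015 m and distance of each of chef_knife, carving_knife from where it was at the start of the episode below 0.015 m and distance of each of glass, mill from where it was at the start of the episode below 0.03 m); the arm keeps its last pose, push and grip.
It fails at once if the coarse rods were pressed down more than 3 mm (value of joint coarse_rods above 0.003 m).
It fails at once if the knife was forced against the sharpener with more than 20 N (contact force between short_knife and sharpener above 20 N).
It fails at once if another knife was disturbed by more than 15 mm (distance of any of chef_knife, carving_knife from where it was at the start of the episode above 0.015 m).
It fails at once if a bystander was pushed by more than 30 mm (distance of any of glass, mill from where it was at the start of the episode above 0.03 m).
It also fails if it takes over 48 s, if anything falls off the work surface, if the arm or the gripper's body presses on something with over 40 N, if the wrist force passes 120 N, or if a joint passes its speed limit or range.

## Working session

There is one attempt and no reset: what is moved stays moved. The work goes in short steps, Python scripts to look and compute and a tool call to move; the robot and the scene stay as the last step left them, time stands still between calls to the robot, and variables do not carry over. Pictures are saved under pics/ and viewed, at most 10 in all, crops included, and the job is handed in when it is done.

Besides the shell and the picture viewer there is one more tool, called after "Call:" as name(argument=value, ...) on one line, values as JSON. step_arm: Moves the arm, as the interface text tells. Its arguments: {"type":"object","properties":{"targets":{"type":"array"},"squeeze":{"type":"number"}},"required":["targets"]}

```bash
mkdir -p pics; cat > h.py <<'E'
import numpy as np, cv2
from station import ctrl
from scipy.spatial.transform import Rotation as R
def grab(n):
    d=ctrl.get_image(n); np.save(f'pics/{n}.npy',d,allow_pickle=True); return d
def load(n): return np.load(f'pics/{n}.npy',allow_pickle=True).item()
def ray(d,u,v):
    Rm=R.from_rotvec(d['rvec']).as_matrix(); c=-Rm.T@np.array(d['tvec'])
    return c,Rm.T@np.array([(u-d['cx'])/d['fx'],(v-d['cy'])/d['fy'],1])
def onz(d,u,v,z):
    c,r=ray(d,u,v); return c+r*(z-c[2])/r[2]
def proj(d,p):
    q=R.from_rotvec(d['rvec']).as_matrix()@np.array(p)+np.array(d['tvec'])
    return d['fx']*q[0]/q[2]+d['cx'],d['fy']*q[1]/q[2]+d['cy']
E
python3 - <<'E'
from h import *
for n in('top','scene'):
    d=grab(n); cv2.imwrite(f'pics/{n}0.png',d['img'][:,:,::-1]); print(n,d['fx'],d['cx'],d['cy'],ray(d,320,240))
print(ctrl.get_obs())
E
```

```text
top 621.8305548735312 316.0527556384732 241.75566932460762 (array([ 0.34273571, -0.09659609,  1.19910538]), array([ 0.14818808,  0.03362844, -0.9884117 ]))
scene 460.68061391222096 309.46874717304513 246.6768752665894 (array([-0.38243762,  0.38785178,  0.60208546]), array([ 0.77582117, -0.41993621, -0.47168606]))
{'t': 0.1, 'q': array([-1.29598754e+00,  5.33176701e-02,  1.61416153e+00,  2.34451626e-05,
        1.47598770e+00, -1.19018869e-01]), 'dq': array([ 1.75576255e-03, -1.53892780e-03, -1.91063164e-03,  6.69977182e-05,
        4.55404242e-04, -3.63105309e-04]), 'effort': array([ 2.34083036e-04, -3.94910073e+01, -3.71360385e+01, -1.69162809e-04,
        3.92976362e-03,  6.71851950e-06]), 'tool_pos': array([ 0.23967076, -0.57661196,  0.23016643]), 'tool_rot': array([-3.07904794e+00, -6.14263547e-01,  1.92433586e-04]), 'contact_force': array([-1.16275467,  0.03989825,  0.13489332]), 'wrist_torque': array([-0.01438448,  0.03470477, -0.03128114]), 'grip_force': 0.0, 'opening': 0.08577912954461646}
```

View pics/top0.png

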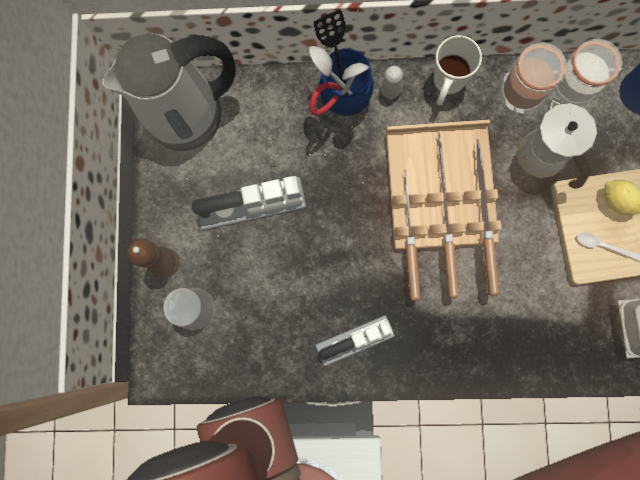

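View pics/scene0.png

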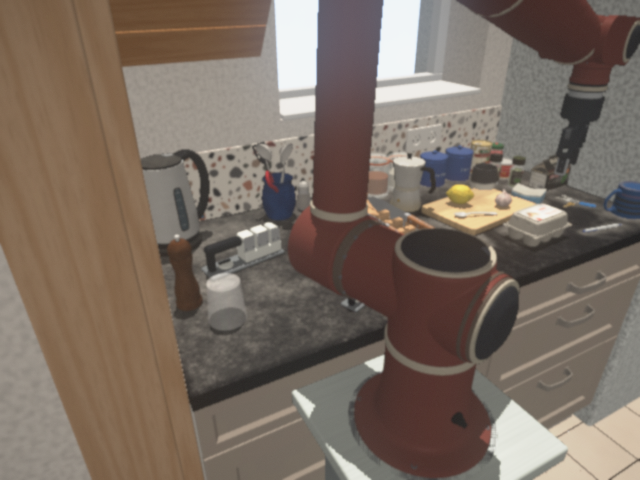

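Top view: the dock is at (443,190), with knives whose handles are at (414,270), (451,270) and (491,265). The left blade is the shortest, with its point at (405,172). The larger sharpener is at (250,203) and a small lookalike is at (356,340). The scene view shows the glass and mill left of the sharpener. Candidates: left knife (chosen), middle and right knives (longer); sharpener (250,203) chosen, (356,340) is the decoy.

```bash
python3 - <<'E'
from h import *
d=load('top'); im=d['img'][:,:,::-1]
a=cv2.resize(im[165:235,190:310],None,fx=5,fy=5,interpolation=cv2.INTER_CUBIC)[:, :600]
b=cv2.resize(im[115:305,380:505],None,fx=3.1,fy=3.1,interpolation=cv2.INTER_CUBIC)
c=np.zeros((590,800,3),np.uint8)
a=cv2.resize(a,(412,240)); c[:240,:412]=a; c[:b.shape[0],412:412+b.shape[1]]=b[:590]
cv2.imwrite('pics/crop1.png',c); print(412/120,b.shape)
for u,v in((414,297),(412,240),(405,172),(282,180),(287,215)): print(u,v,onz(d,u,v,.05))
E
```

```text
3.433333333333333 (589, 388, 3)
414 297 [ 0.40467335 -0.22752316  0.05      ]
412 240 [ 0.51031132 -0.22844336  0.05      ]
405 172 [ 0.64039638 -0.22091492  0.05      ]
282 180 [0.63233028 0.01225046 0.05      ]
287 215 [0.56436469 0.0036818  0.05      ]
```

View pics/crop1.png

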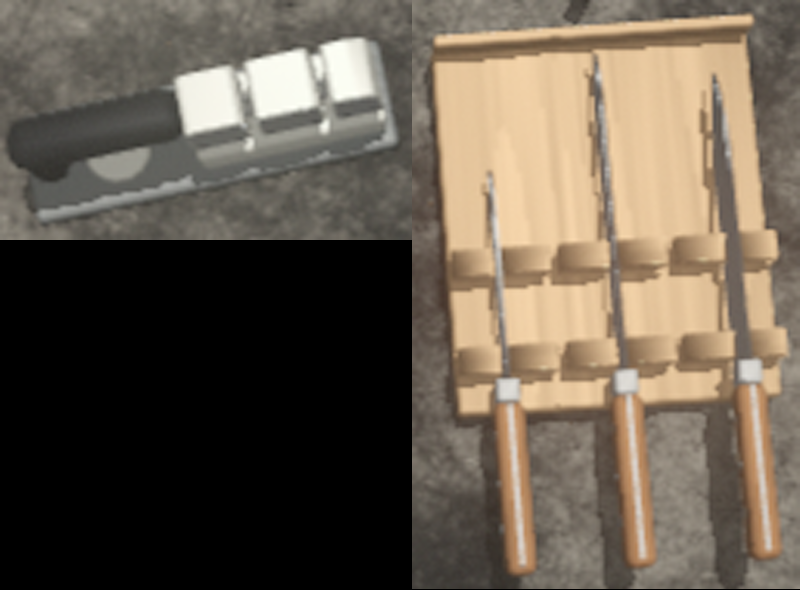

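Crop: the short knife has its butt at top-image pixel (415,299.5), blade/bolster junction (411,237) and point (405,170.5). The sharpener's fine gap, between blocks 2 and 3, runs from about (281,178) to (285,193). The choice is confirmed.

```bash
python3 - <<'E'
from h import *
d=load('top'); im=d['img']
hsv=cv2.cvtColor(im,cv2.COLOR_RGB2HSV)
C=lambda x,y:(380+(x-412)/3.1,115+y/3.1)
S=lambda x,y:(190+x/3.433,165+y/3.433)
for n,p,z in(('butt',C(521,572),.045),('bolsterfront',C(508,378),.052),('heelspine',C(505,376),.053),('point',C(489,172),.042)): print(n,onz(d,*p,z).round(4))
# dock corners far rail/near edge
# sharpener white top mask
m=((hsv[...,2]>200)&(hsv[...,1]<40)).astype(np.uint8); m2=np.zeros_like(m); m2[165:235,190:310]=m[165:235,190:310]
n,l,st,ce=cv2.connectedComponentsWithStats(m2)
for i in range(1,n):
    if st[i,4]>20:
        c,wh,a=cv2.minAreaRect(np.argwhere(l==i)[:,::-1].astype(np.float32)); print(st[i,4],ce[i],wh,a,onz(d,*ce[i],.078).round(4), [onz(d,*q,.078)[:2].round(4).tolist() for q in cv2.boxPoints((c,wh,a))])
for q in((40,218),(397,143)): print('foot',onz(d,*S(*q),.004).round(4))
for q in((313,50),(326,97),(238,65),(248,112)): print('gap',onz(d,*S(*q),.078).round(4))
E
```

```text
butt [ 0.4003 -0.23    0.045 ]
bolsterfront [ 0.5158 -0.2266  0.052 ]
heelspine [ 0.5169 -0.2247  0.053 ]
point [ 0.6454 -0.2216  0.042 ]
225 [289.98222222 184.74222222] (16.669872283935547, 15.493175506591797) 78.69007110595703 [ 0.6158 -0.0051  0.078 ] [[0.6284, 0.0135], [0.6333, -0.0149], [0.6021, -0.0204], [0.5972, 0.0078]]
314 [270.93949045 188.97770701] (16.920578002929688, 20.608394622802734) 77.47119140625 [0.6089 0.0304 0.078 ] [[0.6204, 0.0541], [0.6277, 0.0165], [0.5962, 0.01], [0.5889, 0.0475]]
268 [250.26119403 193.69402985] (16.669872283935547, 16.081523895263672) 78.69007110595703 [0.6011 0.0689 0.078 ] [[0.6143, 0.0865], [0.6194, 0.057], [0.5882, 0.0512], [0.5832, 0.0805]]
foot [0.5512 0.1763 0.004 ]
foot [ 0.5888 -0.0292  0.004 ]
gap [0.6262 0.0111 0.078 ]
gap [0.6    0.0044 0.078 ]
gap [0.6191 0.0519 0.078 ]
gap [0.593  0.0467 0.078 ]
```

```bash
cat >> h.py <<'E'
def tool(yaw,pitch=0):  # knife frame yaw, point-up pitch -> tool R (x ahead, z down)
    return R.from_euler('z',yaw)*R.from_euler('y',-pitch)*R.from_euler('x',np.pi)
def delta(pos,yaw,pitch=0):
    o=ctrl.get_obs(); t=(np.array(pos)-o['tool_pos'])/.6
    a=(tool(yaw,pitch)*R.from_rotvec(o['tool_rot']).inv()).as_rotvec()/(np.pi/4)
    print('travel',t.round(4),'ang',a.round(4))
E
python3 -c "
from h import *
delta((.472,-.2272,.20),.034)"
```

```text
travel [ 0.3872  0.5824 -0.0503] ang [-2.400e-03 -2.000e-04 -4.581e-01]
```

Call:
step_arm(targets=[{"travel":[0.387,0.582,-0.05],"angular":[0,0,-0.458],"gripper":1},{"travel":[0.387,0.582,-0.05],"angular":[0,0,-0.458],"gripper":1},{"travel":[0.387,0.582,-0.05],"angular":[0,0,-0.458],"gripper":1},{"travel":[0.387,0.582,-0.05],"angular":[0,0,-0.458],"gripper":1},{"travel":[0.387,0.582,-0.05],"angular":[0,0,-0.458],"gripper":1},{"travel":[0.387,0.582,-0.05],"angular":[0,0,-0.458],"gripper":1},{"travel":[0.387,0.582,-0.05],"angular":[0,0,-0.458],"gripper":1},{"travel":[0.387,0.582,-0.05],"angular":[0,0,-0.458],"gripper":1},{"travel":[0.387,0.582,-0.05],"angular":[0,0,-0.458],"gripper":1},{"travel":[0.387,0.582,-0.05],"angular":[0,0,-0.458],"gripper":1}], squeeze=100)

```text
t: 1.1
tool_pos: [0.4727, -0.2254, 0.2004]
tool_rot: [-3.14, -0.061, 0.002]
contact_force: [-0.8, 0.3, 0.2]
opening: 0.0854
grip_force: 0.0
```

```bash
python3 - <<'E'
from h import *
o=ctrl.get_obs(); print(o['t'],o['tool_pos'],o['tool_rot'],o['q'])
d=grab('wrist'); cv2.imwrite('pics/wrist1.png',d['img'][:,:,::-1])
print(d['fx'],d['cx'],d['cy'],d['rvec'],ray(d,d['cx'],d['cy']))
E
```

```text
1.1 [ 0.47268603 -0.2253594   0.20043396] [-3.13978971e+00 -6.05499828e-02  1.67013609e-03] [-5.87272807e-01 -1.70278809e-01  1.87841543e+00  3.98654276e-04
  1.43502467e+00  9.44904579e-01]
371.64829954431775 319.90725116461834 237.60701192936773 [-2.10581241  2.02446074  0.29458529] (array([ 0.54427214, -0.22160905,  0.34330247]), array([-0.28323806, -0.00955962, -0.95900199]))
```

View pics/wrist1.png

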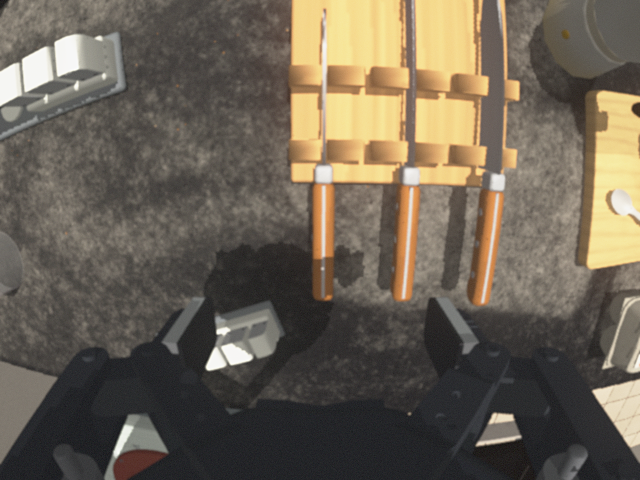

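Wrist view: the short knife's handle is at column 323, with bolster front at row 167, butt at 299 and point at (324,10). The larger sharpener's head is at top left, with its last gap near (53,68).

```bash
cat >> h.py <<'E'
def wz(d,u,v,z):
    x,y=u-d['cx'],v-d['cy']; r=np.hypot(x,y); th=r/d['fx']
    Rm=R.from_rotvec(d['rvec']).as_matrix(); c=-Rm.T@np.array(d['tvec'])
    w=Rm.T@np.array([np.sin(th)*x/r,np.sin(th)*y/r,np.cos(th)]); return c+w*(z-c[2])/w[2]
E
python3 - <<'E'
from h import *
d=load('wrist'); im=d['img']; hsv=cv2.cvtColor(im,cv2.COLOR_RGB2HSV)
m=((hsv[...,0]<14)&(hsv[...,1]>130)).astype(np.uint8); m[:, :300]=0; m[:,345:]=0; m[:175]=0;m[305:]=0
for v in range(185,300,19):
    x=np.where(m[v])[0]
    if len(x): print(v,x.min(),x.max(),wz(d,(x.min()+x.max())/2,v,.045).round(4))
for u,v,z in((323,167,.05),(323,299,.041),(324,10,.042)): print(wz(d,u,v,z).round(4))
for u,v in((53,68),(47,48),(55,88)): print('gap',wz(d,u,v,.078).round(4))
delta((.472,-.2265,.022),.03)
E
```

```text
185 313 333 [ 0.5006 -0.2253  0.045 ]
204 313 332 [ 0.4849 -0.2256  0.045 ]
223 313 333 [ 0.4689 -0.2266  0.045 ]
242 313 331 [ 0.4524 -0.2265  0.045 ]
261 314 331 [ 0.4354 -0.2276  0.045 ]
280 315 331 [ 0.4178 -0.2288  0.045 ]
299 317 330 [ 0.3995 -0.23    0.045 ]
[ 0.5157 -0.2247  0.05  ]
[ 0.3975 -0.2297  0.041 ]
[ 0.6459 -0.2204  0.042 ]
gap [0.6065 0.0072 0.078 ]
gap [0.6261 0.0163 0.078 ]
gap [0.5884 0.0038 0.078 ]
travel [-2.000e-04  6.000e-04 -2.978e-01] ang [-0.0004 -0.0015 -0.0087]
```

Call:
step_arm(targets=[{"travel":[0,0.001,-0.08],"angular":[0,0,0],"gripper":1},{"travel":[0,0.001,-0.15],"angular":[0,0,0],"gripper":1},{"travel":[0,0.001,-0.21],"angular":[0,0,0],"gripper":1},{"travel":[0,0.001,-0.26],"angular":[0,0,0],"gripper":1},{"travel":[0,0.001,-0.297],"angular":[0,0,0],"gripper":1},{"travel":[0,0.001,-0.297],"angular":[0,0,0],"gripper":1},{"travel":[0,0.001,-0.297],"angular":[0,0,0],"gripper":1}])

```text
t: 1.85
tool_pos: [0.4715, -0.2283, 0.0233]
tool_rot: [-3.141, -0.051, 0.001]
contact_force: [1.1, 1.5, 0.5]
opening: 0.0854
grip_force: 0.0
```

Call:
step_arm(targets=[{"travel":[0,0,0],"angular":[0,0,0],"gripper":0.4},{"travel":[0,0,0],"angular":[0,0,0],"gripper":0.3},{"travel":[0,0,0],"angular":[0,0,0],"gripper":0.2},{"travel":[0,0,0],"angular":[0,0,0],"gripper":0.1},{"travel":[0,0,0],"angular":[0,0,0],"gripper":0},{"travel":[0,0,0],"angular":[0,0,0],"gripper":0},{"travel":[0,0,0],"angular":[0,0,0],"gripper":0},{"travel":[0,0,0],"angular":[0,0,0],"gripper":0},{"travel":[0,0,0],"angular":[0,0,0],"gripper":0}], squeeze=110)

```text
t: 2.75
tool_pos: [0.4723, -0.2275, 0.0236]
tool_rot: [3.141, 0.054, 0.001]
contact_force: [-2.3, 0.6, 5.4]
opening: 0.0161
grip_force: 107.4
```

Call:
step_arm(targets=[{"travel":[0,0,0.015],"angular":[0,0,0],"gripper":0},{"travel":[0,0,0.03],"angular":[0,0,0],"gripper":0},{"travel":[0,0,0.055],"angular":[0,0,0],"gripper":0},{"travel":[0,0,0.09],"angular":[0,0,0],"gripper":0},{"travel":[0,0,0.13],"angular":[0,0,0],"gripper":0},{"travel":[0,0,0.16],"angular":[0,0,0],"gripper":0},{"travel":[0,0,0.18],"angular":[0,0,0],"gripper":0},{"travel":[0,0,0.18],"angular":[0,0,0],"gripper":0}])

```text
t: 3.55
tool_pos: [0.4733, -0.2282, 0.1339]
tool_rot: [3.138, 0.054, 0.006]
contact_force: [0.2, -0.2, -1.5]
opening: 0.0168
grip_force: 107.3
```

```bash
python3 - <<'E'
from h import *
o=ctrl.get_obs(); print(o['t'],o['tool_pos'],o['tool_rot'],o['opening'],o['grip_force'],o['contact_force'])
d=grab('wrist'); cv2.imwrite('pics/wrist2.png',d['img'][:,:,::-1])
delta((.53,-.004,.131),.19)
E
```

```text
3.55 [ 0.47328457 -0.2281544   0.1339434 ] [3.13837706 0.05358597 0.00621024] 0.016775636326811096 107.33976244926453 [ 0.1703163  -0.23433555 -1.50963266]
travel [ 0.0959  0.3727 -0.002 ] ang [0.0013 0.0023 0.1985]
```

View pics/wrist2.png

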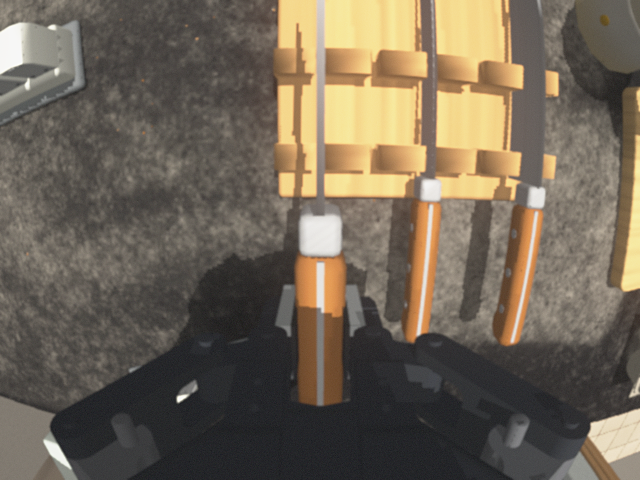

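Wrist view: the knife is held straight, with the blade along columns 319-321, the bolster at (321,233), and the other knives undisturbed.

```bash
python3 - <<'E'
from h import *
d=load('wrist'); o=ctrl.get_obs(); T=R.from_rotvec(o['tool_rot'])
for u,v,z in((320.5,212,.162),(320.5,100,.163),(320,20,.163)):
    p=wz(d,u,v,z); print(p.round(4),T.inv().apply(p-o['tool_pos']).round(4))
im=d['img'].astype(int)
for v in(30,60,90,120,180): print(v,im[v,312:330].sum(1)//3)
s=np.array([.6124,.012]); c=np.array([np.cos(.19),np.sin(.19)]); g=s-.075*c; print(g)
delta((*g,.131),.19)
E
```

```text
[ 0.5192 -0.2255  0.162 ] [ 0.0468 -0.0005 -0.0297]
[ 0.5542 -0.2243  0.163 ] [ 0.0819 -0.0005 -0.0307]
[ 0.5799 -0.2233  0.163 ] [ 0.1075 -0.0007 -0.0306]
30 [201 197 197 201 200 198 196 193 197 196 198 200 209 212 211 211 210 209]
60 [200 202 201 198 188 182 179 182 181 181 185 185 169 142 118 109 113 114]
90 [201 199 198 196 185 174 166 165 166 168 169 178 192 207 208 209 209 207]
120 [199 200 199 195 181 161 153 150 156 155 155 164 187 205 208 209 209 206]
180 [200 201 201 196 170 132 120 123 124 126 126 139 179 201 206 204 204 203]
[ 0.53874968 -0.00216442]
travel [ 0.1105  0.3758 -0.002 ] ang [0.0013 0.0023 0.1985]
```

Call:
step_arm(targets=[{"travel":[0.02,0.06,0],"angular":[0,0,0.03],"gripper":0},{"travel":[0.04,0.13,0],"angular":[0,0,0.07],"gripper":0},{"travel":[0.06,0.2,0],"angular":[0,0,0.1],"gripper":0},{"travel":[0.08,0.27,0],"angular":[0,0,0.14],"gripper":0},{"travel":[0.1,0.33,0],"angular":[0,0,0.18],"gripper":0},{"travel":[0.11,0.365,-0.002],"angular":[0,0,0.198],"gripper":0},{"travel":[0.1105,0.376,-0.002],"angular":[0,0,0.198],"gripper":0},{"travel":[0.1105,0.376,-0.002],"angular":[0,0,0.198],"gripper":0},{"travel":[0.1105,0.376,-0.002],"angular":[0,0,0.198],"gripper":0}])

```text
t: 4.5
tool_pos: [0.5377, -0.0025, 0.1292]
tool_rot: [3.127, 0.296, -0.002]
contact_force: [1.0, 0.1, -0.5]
opening: 0.016
grip_force: 107.5
```

```bash
python3 - <<'E'
from h import *
o=ctrl.get_obs(); print(o['t'],o['tool_pos'],o['tool_rot'],o['contact_force'])
d=grab('wrist'); t=grab('top')
c=np.zeros((600,800,3),np.uint8)
a=cv2.resize(d['img'][:240,200:440,::-1],None,fx=2.5,fy=2.5,interpolation=cv2.INTER_CUBIC); c[:600,:600]=a
b=t['img'][150:250,240:340,::-1]; c[:200,600:]=cv2.resize(b,None,fx=2,fy=2)
cv2.imwrite('pics/c3.png',c)
E
```

```text
4.5 [ 0.53767217 -0.00247356  0.12916095] [ 3.12737490e+00  2.96198718e-01 -2.31900517e-03] [ 1.03900751  0.05547695 -0.4647913 ]
```

View pics/c3.png

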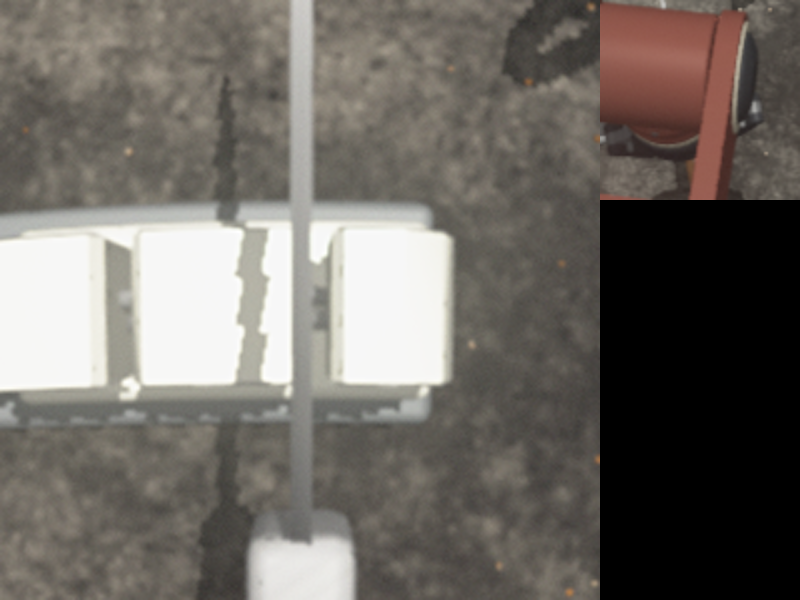

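Crop: the blade is at crop column 301 (px 320.4). The fine slot opening runs about 307-331, centre ~319 (px 327.7), and the coarse gap centre is at 119.5 (px 247.8). The top camera is blocked by the arm. The blade needs a few mm of shift toward -y.

```bash
python3 - <<'E'
from h import *
d=load('wrist'); o=ctrl.get_obs(); T=R.from_rotvec(o['tool_rot']); print(o['tool_pos'])
K=lambda x,y:(200+x/2.5-.3,y/2.5-.3)
for n,x,y,z in(('coarse',119.5,308,.0745),('fine',319.5,306,.0745),('b3Ledge',342,231,.078),('b3Ledge',340,383,.078),('b3Lin',333,231,.0745),('b3Lin',330,383,.0745),('b3R',453,235,.078),('b3R',449,383,.078),('b2L',138,230,.078),('b2L',138,385,.078),('b1R',92,237,.078),('b1R',106,386,.078)):
    p=wz(d,*K(x,y),z); print(n,p.round(4),'tool',T.inv().apply(p-o['tool_pos']).round(4))
for x,y in((301,540),(301,300),(300,60)):
    p=wz(d,*K(x,y),.158); print('blade',p.round(4),T.inv().apply(p-o['tool_pos']).round(4))
g=d['img'].astype(int).sum(2)//3
for v in(97,110,122,135,148): print(v,g[v,236:258],g[v,312:342])
E
```

```text
[ 0.53797014 -0.0028609   0.12964085]
coarse [0.6057 0.0508 0.0745] tool [ 0.0766 -0.0401  0.0551]
fine [0.6133 0.0092 0.0745] tool [0.0763 0.0022 0.0551]
b3Ledge [0.6296 0.0077 0.078 ] tool [0.092  0.0067 0.0516]
b3Ledge [0.5982 0.002  0.078 ] tool [0.0601 0.0065 0.0516]
b3Lin [0.6296 0.0095 0.0745] tool [0.0923 0.005  0.0551]
b3Lin [0.5976 0.0039 0.0745] tool [0.0599 0.0045 0.0551]
b3R [ 0.6337 -0.0149  0.078 ] tool [0.0918 0.0297 0.0516]
b3R [ 0.6029 -0.0204  0.078 ] tool [0.0605 0.0293 0.0516]
b2L [0.6226 0.0492 0.078 ] tool [ 0.0929 -0.0353  0.0516]
b2L [0.5903 0.0435 0.078 ] tool [ 0.0601 -0.0358  0.0516]
b1R [0.6197 0.0586 0.078 ] tool [ 0.0918 -0.0451  0.0516]
b1R [0.589  0.0502 0.078 ] tool [ 0.06   -0.0427  0.0516]
blade [0.582  0.0071 0.158 ] [ 0.0451 -0.0016 -0.0284]
blade [0.6114 0.0128 0.158 ] [ 0.075  -0.0016 -0.0284]
blade [0.6412 0.0186 0.158 ] [ 0.1054 -0.0018 -0.0284]
97 [236 234 234 235 232 209 159 144 153 172 194 218 236 246 249 249 245 231
 219 225 242 247] [247 247 248 248 227 181 161 164 165 164 166 190 236 248 248 247 247 248
 248 219 180 204 215 216 217 232 
[... 188 characters left out ...]
7 144 167 207 218 210 204 229 248 248 247 247]
122 [237 235 235 236 234 220 179 153 150 153 152 152 151 148 147 148 158 185
 210 223 240 246] [247 247 248 249 223 169 149 154 158 159 160 159 152 140 135 132 130 128
 126 141 180 207 217 216 219 232 246 247 247 247]
135 [240 235 235 235 235 228 194 160 149 151 153 151 150 151 152 153 155 170
 190 212 234 246] [247 247 248 248 220 159 145 149 152 153 154 158 163 166 173 174 171 165
 151 147 174 208 215 217 220 234 246 247 247 247]
148 [238 226 230 235 236 232 206 164 149 148 151 150 151 149 151 147 148 155
 162 183 222 245] [246 247 248 250 228 163 140 142 146 147 148 150 158 167 169 170 169 165
 152 150 183 210 211 197 194 229 247 247 247 247]
```

Call:
step_arm(targets=[{"travel":[0.001,-0.0055,-0.03],"angular":[0,0,0],"gripper":0},{"travel":[0.001,-0.0055,-0.06],"angular":[0,0,0],"gripper":0},{"travel":[0.001,-0.0055,-0.074],"angular":[0,0,0],"gripper":0},{"travel":[0.001,-0.0055,-0.074],"angular":[0,0,0],"gripper":0},{"travel":[0.001,-0.0055,-0.074],"angular":[0,0,0],"gripper":0},{"travel":[0.001,-0.0055,-0.074],"angular":[0,0,0],"gripper":0}])

```text
t: 5.2
tool_pos: [0.5397, -0.0054, 0.0867]
tool_rot: [3.127, 0.297, 0.003]
contact_force: [-0.3, -0.7, -1.1]
opening: 0.0163
grip_force: 107.5
```

```bash
python3 - <<'E'
from h import *
d=grab('wrist'); o=ctrl.get_obs(); print(o['t'],o['tool_pos'],o['tool_rot'],o['contact_force'])
c=np.zeros((600,800,3),np.uint8)
c=cv2.resize(d['img'][20:170,220:420,::-1],(800,600),interpolation=cv2.INTER_CUBIC)
cv2.imwrite('pics/c4.png',c)
E
```

```text
5.25 [ 0.53975435 -0.00525936  0.0867343 ] [3.12698671 0.29710828 0.00324206] [-0.18932463  0.12607046 -0.64826979]
```

View pics/c4.png

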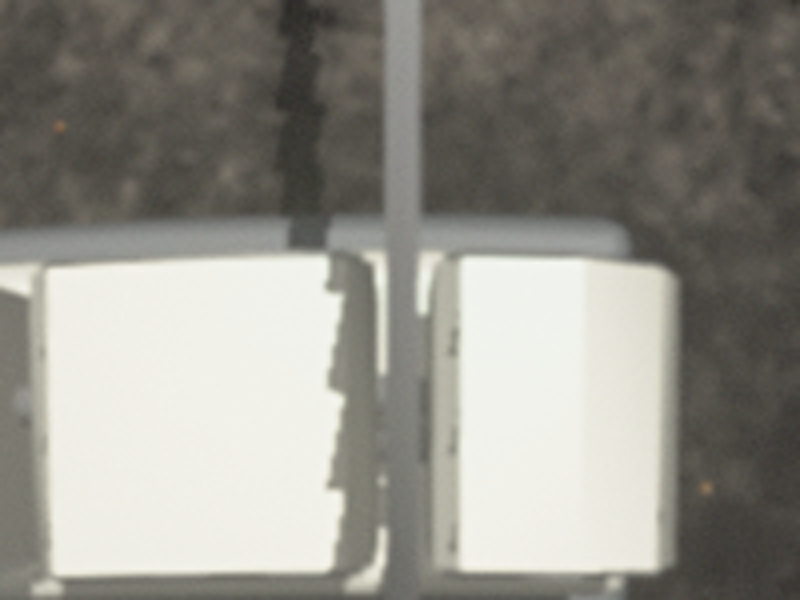

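Crop: the slot opening is at columns ~376-432 (centre ~404) and the blade centre is at 403, parallel to it, so it is aligned. Now lowering.

Call:
step_arm(targets=[{"travel":[0,0,-0.015],"angular":[0,0,0],"gripper":0},{"travel":[0,0,-0.03],"angular":[0,0,0],"gripper":0},{"travel":[0,0,-0.042],"angular":[0,0,0],"gripper":0},{"travel":[0,0,-0.05],"angular":[0,0,0],"gripper":0},{"travel":[0,0,-0.052],"angular":[0,0,0],"gripper":0},{"travel":[0,0,-0.052],"angular":[0,0,0],"gripper":0},{"travel":[0,0,-0.052],"angular":[0,0,0],"gripper":0}])

```text
t: 5.95
tool_pos: [0.5391, -0.005, 0.0545]
tool_rot: [3.127, 0.297, 0.001]
contact_force: [0.3, 0.3, -0.4]
opening: 0.0168
grip_force: 107.5
```

```bash
python3 - <<'E'
from h import *
for _ in range(4):
    d=grab('scene'); o=ctrl.get_obs(); print(o['t'],o['tool_pos'].round(4),o['tool_rot'].round(4),o['contact_force'].round(2),o['wrist_torque'].round(3))
cv2.imwrite('pics/c5.png',cv2.resize(d['img'][200:290,190:310,::-1],(800,600),interpolation=cv2.INTER_CUBIC))
E
```

```text
6.0 [ 0.5392 -0.0051  0.0547] [3.1274e+00 2.9740e-01 1.1000e-03] [ 0.86 -0.24 -0.99] [-0.011  0.016 -0.025]
6.05 [ 0.5392 -0.0051  0.0547] [3.1274e+00 2.9740e-01 1.1000e-03] [ 0.36 -0.57 -2.02] [ 0.007  0.058 -0.03 ]
6.1 [ 0.5392 -0.0051  0.0547] [3.1273e+00 2.9740e-01 1.2000e-03] [ 0.13 -0.4  -1.04] [-0.021  0.086  0.03 ]
6.15 [ 0.5391 -0.0051  0.0547] [3.1274e+00 2.9740e-01 1.0000e-03] [-0.56  0.6  -0.83] [ 0.001  0.088 -0.033]
```

View pics/c5.png

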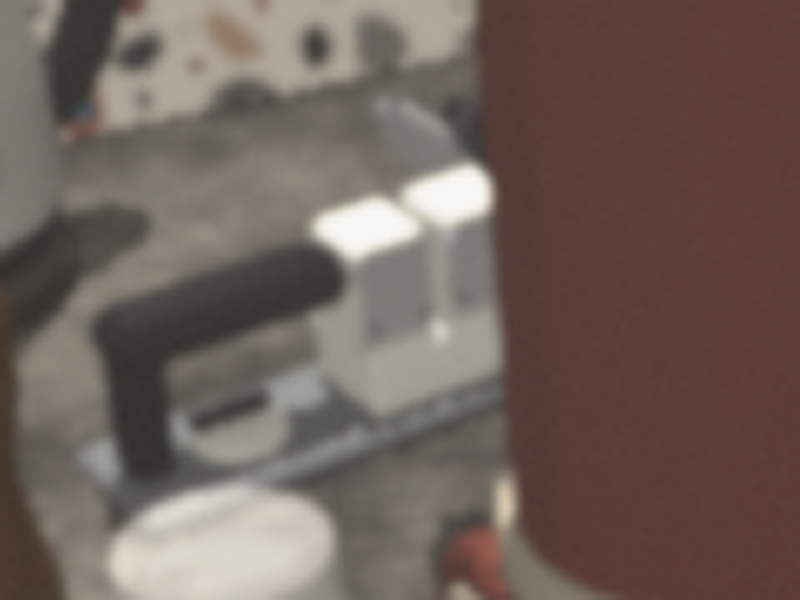

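Scene crop: the blade tip shows beyond the sharpener at crop (380,100), px ≈ (247,215). I can use it to check the knife's height and pitch.

```bash
python3 - <<'E'
from h import *
d=load('scene')
c=np.array([np.cos(.19),np.sin(.19)])
for L in(.173,.175,.177):
  for z in(.069,.073,.077): print(L,z,np.round(proj(d,(*(np.array([.5392,-.0051])+L*c),z)),1))
for y in(.106,):
  for x,z in((-.016,.078),(.016,.078)): pass
s=np.array([.6128,.0105]);ex=c;ey=np.array([-c[1],c[0]])
print('b1/slots top front', [np.round(proj(d,(*(s+ex*-.016+ey*(dy)),.078)),1) for dy in(.042,)])
E
```

```text
0.173 0.069 [245.3 217.1]
0.173 0.073 [245.2 215.7]
0.173 0.077 [245.  214.4]
0.175 0.069 [244.9 216.8]
0.175 0.073 [244.8 215.5]
0.175 0.077 [244.7 214.2]
0.177 0.069 [244.5 216.6]
0.177 0.073 [244.4 215.3]
0.177 0.077 [244.3 213.9]
b1/slots top front [array([253.9, 233.6])]
```

```bash
cat >> h.py <<'E'
def avg(n=10):
    A=[]
    for _ in range(n):
        ctrl.get_image('wrist'); o=ctrl.get_obs(); A.append(np.r_[o['tool_pos'],o['contact_force'],o['wrist_torque']])
    A=np.array(A); print(o['t'],A[:,:3].mean(0).round(4),'F',A[:,3:6].mean(0).round(2),'M',A[:,6:].mean(0).round(3),'sd',A[:,3:].std(0).round(2),o['tool_rot'].round(4))
E
python3 -c "
from h import *
avg()"
```

```text
6.65 [ 0.539  -0.0051  0.0544] F [ 0.19 -0.07 -0.93] M [-0.025  0.066 -0.   ] sd [0.39 0.42 0.46 0.02 0.02 0.02] [-3.1275e+00 -2.9730e-01  1.0000e-04]
```

Call:
step_arm(targets=[{"travel":[0,0,-0.003],"angular":[0,0,0],"gripper":0},{"travel":[0,0,-0.006],"angular":[0,0,0],"gripper":0},{"travel":[0,0,-0.009],"angular":[0,0,0],"gripper":0},{"travel":[0,0,-0.012],"angular":[0,0,0],"gripper":0},{"travel":[0,0,-0.015],"angular":[0,0,0],"gripper":0},{"travel":[0,0,-0.015],"angular":[0,0,0],"gripper":0}])

```text
t: 7.25
tool_pos: [0.539, -0.0052, 0.0452]
tool_rot: [3.127, 0.297, 0.0]
contact_force: [0.0, -0.9, 1.5]
opening: 0.0165
grip_force: 107.7
```

```bash
python3 -c "
from h import *
avg()"
```

```text
7.75 [ 0.539  -0.0052  0.0454] F [ 0.09 -1.66  1.07] M [-0.25  -0.111 -0.135] sd [0.27 0.55 0.54 0.03 0.05 0.03] [3.1274e+00 2.9720e-01 4.0000e-04]
```

Call:
step_arm(targets=[{"travel":[0,-0.0012,0],"angular":[0,0,0],"gripper":0},{"travel":[0,-0.0012,0],"angular":[0,0,0],"gripper":0}])

```text
t: 7.95
tool_pos: [0.539, -0.0055, 0.0453]
tool_rot: [-3.127, -0.298, -0.0]
contact_force: [-0.1, -0.0, 0.2]
opening: 0.016
grip_force: 107.7
```

```bash
python3 -c "
from h import *
avg()"
```

```text
8.45 [ 0.539  -0.0056  0.0453] F [0.73 0.56 0.81] M [ 0.057 -0.174  0.006] sd [0.64 0.39 0.47 0.04 0.03 0.02] [-3.1273e+00 -2.9750e-01 -2.0000e-04]
```

Call:
step_arm(targets=[{"travel":[-0.0057,-0.0011,0],"angular":[0,0,0],"gripper":0},{"travel":[-0.0114,-0.0022,0],"angular":[0,0,0],"gripper":0},{"travel":[-0.0171,-0.0033,0],"angular":[0,0,0],"gripper":0},{"travel":[-0.0228,-0.0044,0],"angular":[0,0,0],"gripper":0},{"travel":[-0.0285,-0.0055,0],"angular":[0,0,0],"gripper":0},{"travel":[-0.0342,-0.0066,0],"angular":[0,0,0],"gripper":0},{"travel":[-0.0399,-0.0077,0],"angular":[0,0,0],"gripper":0},{"travel":[-0.0456,-0.0088,0],"angular":[0,0,0],"gripper":0},{"travel":[-0.0456,-0.0088,0],"angular":[0,0,0],"gripper":0},{"travel":[-0.0456,-0.0088,0],"angular":[0,0,0],"gripper":0}])

```text
t: 9.45
tool_pos: [0.5101, -0.0112, 0.0446]
tool_rot: [-3.127, -0.297, 0.005]
contact_force: [-2.1, -0.4, 1.6]
opening: 0.0162
grip_force: 107.7
```

```bash
python3 -c "
from h import *
avg()"
```

```text
9.95 [ 0.511  -0.0111  0.0449] F [-1.91 -0.    0.85] M [0.014 0.21  0.028] sd [0.45 0.45 0.19 0.02 0.03 0.03] [-3.1273e+00 -2.9750e-01  5.0000e-04]
```

Call:
step_arm(targets=[{"travel":[-0.0069,-0.0013,0],"angular":[0,0,0],"gripper":0},{"travel":[-0.0138,-0.0026,0],"angular":[0,0,0],"gripper":0},{"travel":[-0.0207,-0.0039,0],"angular":[0,0,0],"gripper":0},{"travel":[-0.0276,-0.0052,0],"angular":[0,0,0],"gripper":0},{"travel":[-0.0345,-0.0065,0],"angular":[0,0,0],"gripper":0},{"travel":[-0.0414,-0.0078,0],"angular":[0,0,0],"gripper":0},{"travel":[-0.0483,-0.0091,0],"angular":[0,0,0],"gripper":0},{"travel":[-0.0552,-0.0104,0],"angular":[0,0,0],"gripper":0},{"travel":[-0.0552,-0.0104,0],"angular":[0,0,0],"gripper":0},{"travel":[-0.0552,-0.0104,0],"angular":[0,0,0],"gripper":0}])

```text
t: 10.95
tool_pos: [0.4771, -0.0173, 0.0446]
tool_rot: [-3.127, -0.297, 0.005]
contact_force: [-0.5, 0.3, 0.7]
opening: 0.0162
grip_force: 107.7
```

```bash
python3 -c "
from h import *
avg()"
```

```text
11.45 [ 0.4777 -0.0173  0.0448] F [-2.2  -0.29  0.74] M [-0.021  0.248  0.01 ] sd [0.59 0.6  0.34 0.02 0.06 0.02] [-3.1274e+00 -2.9740e-01  2.0000e-04]
```

Call:
step_arm(targets=[{"travel":[-0.0066,-0.0013,0],"angular":[0,0,0],"gripper":0},{"travel":[-0.0131,-0.0025,0],"angular":[0,0,0],"gripper":0},{"travel":[-0.0131,-0.0025,0],"angular":[0,0,0],"gripper":0},{"travel":[-0.0131,-0.0025,0],"angular":[0,0,0],"gripper":0},{"travel":[-0.0131,-0.0025,0.01],"angular":[0,0,0],"gripper":0},{"travel":[-0.0131,-0.0025,0.03],"angular":[0,0,0],"gripper":0},{"travel":[-0.0131,-0.0025,0.06],"angular":[0,0,0],"gripper":0},{"travel":[-0.0131,-0.0025,0.1],"angular":[0,0,0],"gripper":0},{"travel":[-0.0131,-0.0025,0.14],"angular":[0,0,0],"gripper":0},{"travel":[-0.0131,-0.0025,0.17],"angular":[0,0,0],"gripper":0}])

```text
t: 12.45
tool_pos: [0.4712, -0.019, 0.15]
tool_rot: [3.127, 0.297, 0.004]
contact_force: [0.5, -0.5, -0.5]
opening: 0.0165
grip_force: 107.5
```

Call:
step_arm(targets=[{"travel":[0,0,0.03],"angular":[0.017,-0.087,0],"gripper":0},{"travel":[0,0,0.07],"angular":[0.042,-0.218,0],"gripper":0},{"travel":[0,0,0.11],"angular":[0.067,-0.349,0],"gripper":0},{"travel":[0,0,0.15],"angular":[0.092,-0.48,0],"gripper":0},{"travel":[0,0,0.19],"angular":[0.118,-0.61,0],"gripper":0},{"travel":[0,0,0.22],"angular":[0.143,-0.741,0],"gripper":0},{"travel":[0,0,0.24],"angular":[0.16,-0.828,0],"gripper":0},{"travel":[0,0,0.24],"angular":[0.168,-0.872,0],"gripper":0},{"travel":[0,0,0.24],"angular":[0.168,-0.872,0],"gripper":0},{"travel":[0,0,0.24],"angular":[0.168,-0.872,0],"gripper":0}])

```text
t: 13.45
tool_pos: [0.4703, -0.0188, 0.2916]
tool_rot: [-2.88, -0.274, -1.046]
contact_force: [-0.3, -0.5, -1.1]
opening: 0.0166
grip_force: 107.5
```

```bash
python3 - <<'E'
from h import *
avg(6); o=ctrl.get_obs(); print(o['dq'].round(3),o['opening'],o['grip_force'],R.from_rotvec(o['tool_rot']).as_matrix()[:,0])
a=ctrl.get_image('scene')['img'][:,:,::-1]; b=ctrl.get_image('wrist')['img'][:,:,::-1]
cv2.imwrite('pics/c6.png',cv2.resize(np.hstack([a,b]),(800,300)))
E
```

```text
13.75 [ 0.4706 -0.0186  0.2913] F [ 0.28  0.3  -1.17] M [-0.06   0.443 -0.006] sd [0.24 0.39 0.21 0.02 0.03 0.01] [-2.8797 -0.2744 -1.0456]
[-0.001 -0.001  0.002  0.001 -0.001  0.   ] 0.016107109449197448 107.53567099571228 [0.75323094 0.14452818 0.64168119]
```

View pics/c6.png

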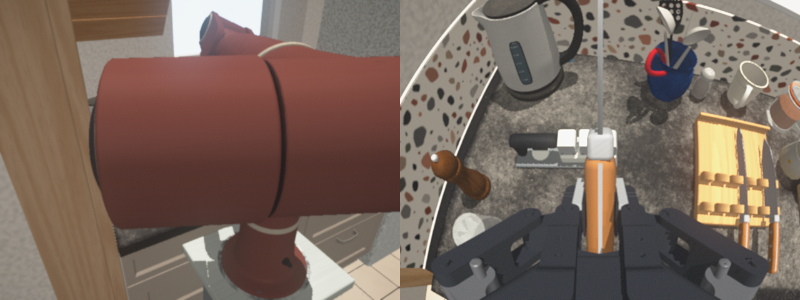

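The wrist half shows the knife held straight with its point up 40°, and the other knives, glass and mill in place. The scene half is blocked by the arm. Handing in.

```bash
python3 -c "
from station import ctrl
print(ctrl.finish_job())"
```

```text
the job is handed in; nothing more can be done
None
```

I drew the short knife through the fine slot from about 30 to 100 mm ahead of the heel, with the rods sunk about 6 mm by my estimate from tool height and contact force. It is now held still with its point up 40°, well above the 15 cm; the job is handed in, but no verdict came back.

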